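# One-handed: prop the bin lever, bin the used capsule, close the lid

## Task

Throw the used coffee capsule (the one on a coaster) into the worktop bin. You have only one hand, so stand the spice jar on the bin's lid lever to hold the lid up while you put the capsule in, then take the jar off so that the lid closes and stand it upright, wholly on its own coaster again. Keep the jar upright throughout, and leave the mug and the two other capsules alone.

Things in the scene. Friction and masses are not known exactly. Their poses are not given: they have to be found in the camera images.
- bin: Open-topped rectangular steel worktop bin, fixed to the worktop: 150 (x) x 170 (y) x 120 mm tall, walls 4 mm, inner floor about 5 mm up. Origin: centre of its underside. Its -x side is the front, where the lever sticks out, and roughly faces the robot; the lid hinge is along its back (+x) rim.
- bin_mouth (a point): Centre of the bin's mouth, level with the rim, 120 mm above the worktop. The opening is 142 (x) x 162 (y) mm. When raised, the lid stands nearly upright behind it (leaning about 7 degrees forward), reaching 155 mm above the rim.
- bin_lid (a joint): Angle of the bin's black flat lid (176 mm wide, 154 mm deep, 8 mm thick, hinged at the back rim): 0 closed on the rim, 1.45 rad fully raised. Linked to the lever: it rises in proportion as the lever goes down and falls shut by itself (softly, within about 2 s) when the lever is let go.
- bin_lever: Steel lid lever: flat ribbed plate sticking out of the bin's front, 90 mm wide, reaching 118 mm forward (its own -x) of its origin on the hinge, which is 6 mm before the front wall and 18 mm above the worktop; top face 6 mm above the origin. At rest its free end is tilted up 0.26 rad; fully pressed it is level (frame parallel to the bin's), on a stop, lid fully raised.
- lever_pad (a point): Centre of the lever's ribbed pad (90 x 96 mm), on the top face, 70 mm forward of the hinge; level, it is 76 mm before the bin's front wall. 41 mm above the worktop at rest, 24 mm fully pressed. The jar is to stand here. Pressing takes about 1.5 to 3 N, keeping it down under 1 N: the jar's weight does it. It springs back when unloaded.
- jar: Glass spice jar with black cap, full, about 0.3 kg, 44 mm diameter, 96 mm tall, upright. Origin: centre of its underside; z up. Loose; starts on coaster_a. The cap does not come off. Take it by the cap or upper body from above.
- coaster_a: Dark square slate coaster on which the jar starts, 98 x 98 x 8 mm, fixed. Origin: centre of its underside; top 8 mm up. May lie left or right of the bin.
- coaster_b: The other dark square slate coaster, same size, fixed, on which the used capsule starts. Origin: centre of its underside.
- used_capsule: The used coffee capsule: the one standing on coaster_b. Tapered cup, 34 mm tall, rim 54 mm diameter at the top, narrower foot down, 14 g. Origin: centre of its underside. Pinch it across the rim from above.
- mug: White mug, 78 mm diameter, 97 mm tall, loose bystander, to be left alone. Origin: at its underside.
- capsule_a: Unused coffee capsule on the bare worktop, 54 x 34 mm, bystander to be left alone. Origin: centre of its underside.
- capsule_b: Unused coffee capsule on the bare worktop, 54 x 34 mm, bystander to be left alone. Origin: centre of its underside.
There are look-alikes about, which are no part of the job. Leave any green or turquoise look-alike of the used_capsule alone.

How it is judged:
By the outcome, as a careful person would: the job done as asked, in the order asked, and still so for the second after the job is handed in, with the robot touching nothing.
It also fails if it takes over 72 s, if anything falls off the work surface, if the arm or the gripper's body presses on something with over 40 N, if the wrist force passes 120 N, or if a joint passes its speed limit or range.

## Robot

A 6-joint arm with a two-finger parallel gripper is mounted at the origin on a cart in front of the work surface, level with it; the furniture and walls round the work are solid. World frame = base frame: x ahead of the robot, y to its left, z up, the work surface at z = 0. Lengths are in m, angles in rad, forces in N, time in s.
With the tool pointing down it reaches from about 0.3 to 0.775 m from the base axis. Payload 14.6 kg.
Tool frame: the origin (TCP) lies at the centre of the arm's flange, where the gripper is bolted on; the fingertips stand 199 mm ahead of it and the grasp point (between the pads) lies ctrl.tcp_to_grasp ahead of it (ctrl.tcp_to_grasp is the distance from the TCP to the grasp point, in m); z points along the fingers, y is the line along which they close (so a half turn about z gives the same grasp; the last joint's range is limited). The gripper opens to 94 mm and grips with 3 to 60 N. Pads are 16 mm wide; open, the fingers measure 119 mm over their backs; the gripper's body (75 mm by 177 mm) begins 78 mm behind the grasp point.
Start: joints at [-1.191, 0.3, 1.521, -0, 1.321, -0.067], TCP at [0.238, -0.496, 0.405] pointing down, gripper open.
Joint ranges: [-3.03, 3.03], [-0.79, 2.21], [0.23, 2.52], [-1.04, 4.18], [0, 3.07], [-2.55, 2.55]. Speed limits (rad/s): [2.22, 2.22, 2.57, 3.14, 3.14, 3.14].

## Interface

Orientations are given as [roll, pitch, yaw] about the fixed x, y, z axes, in that order (R = Rz(yaw) Ry(pitch) Rx(roll)).
In Python, from station import ctrl gives the robot as it stands. The module is installed in compiled form; this text tells all that it offers.
- The arm moves only by the shell command python3 -m jog 'ROWS' [OPENING] [FORCE]. ROWS is JSON, a list of rows, each a list of 6 numbers: the shift along the tool's x, y, z in cm, then the turn, a rotation vector about the tool's x, y, z in rad. In form: [[tx, ty, tz, ax, ay, az], ...]. A call has 1 to 8 rows; each row is the pose to reach, as a shift and turn from the pose commanded when the call began, along the tool's axes at that moment; what a row does not reach only later rows make up. A row lasts 1/10 s, in which the tool goes at most 50 mm and 8.59 degrees, less where a joint would pass 70% of its speed; a pose out of reach is approached as far as the arm can. A call with a gripper value outside its range is refused whole. OPENING is the opening in per cent of the stroke, from 0 (shut) to 100 (fully open), set as the call begins (- or left out, the last holds). The fingers move at their own pace and stop on an object; FORCE is the grip in N (left out, the last holds). Time passes only in rows, so rows that repeat a pose let the fingers close. It gives the time, the measured TCP pose, the force, the opening and the grip force at its end, in the units of the state.
- ctrl.get_obs(): the state, without advancing time (a new reading comes with each control period).
- ctrl.camera(name): name is "side" or "top"; returns a dict with "img" (480x640x3 uint8, blue, green, red), "intrinsics" (3x3 intrinsics, pixels), "R" (3x3) and "t" (3): a world point X has camera coordinates R X + t. Camera axes: x right, y down, z forward; pixel columns grow to the right and rows downward; lengths in m; the calibration is good to about 2 mm. A picture is of the moment at which its call begins. There is no depth.
- ctrl.hand_in(): hands the job in; it is judged then, once.
The state is a dict: "time_s": time; "qpos": joint angles; "joint_vel": joint speeds; "tau": joint torques, N m; "ee_pos": TCP position; "eef_rot": TCP orientation; "force": force on the tool from outside, world axes, zero at the start; "moment": the same for the moment, N m; "grip_width": finger opening in m; "grip_force": force on a finger pad.
Only numpy, scipy, OpenCV 4.12 (cv2) and the standard library are available. Lean on these libraries where they do the work, as an engineer would, in place of code of your own. Each camera call takes 0.05 s, during which the arm holds its last target. There are 200 camera calls.

## Working session

There is one attempt and no reset: what is moved stays moved. The work goes in short steps, Python scripts to look and compute and a shell command to move; the robot and the scene stay as the last step left them, time stands still between calls to the robot, and variables do not carry over. Pictures are saved under pics/ and viewed, at most 10 in all, crops included, and the job is handed in when it is done.

```bash
mkdir -p pics; python3 - <<'E'
from station import ctrl
import cv2,numpy as np
for n in("top","side"):
    c=ctrl.camera(n);cv2.imwrite(f"pics/{n}0.png",c["img"])
    print(n,c["intrinsics"],c["R"],c["t"])
o=ctrl.get_obs();print(ctrl.tcp_to_grasp,o["ee_pos"],o["eef_rot"],o["grip_width"],o["time_s"])
E
```

```text
top [[474.75353737   0.         317.1070531 ]
 [  0.         474.75353737 246.18771706]
 [  0.           0.           1.        ]] [[-0.01656133 -0.99978924 -0.01213228]
 [-0.9995174   0.01687333 -0.0260818 ]
 [ 0.02628102  0.01169448 -0.99958619]] [-0.00355534  0.50911897  1.14811076]
side [[573.3955773    0.         320.17946535]
 [  0.         573.3955773  233.33062972]
 [  0.           0.           1.        ]] [[-0.99991506 -0.00155352  0.0129405 ]
 [-0.01232007  0.43663122 -0.89955622]
 [-0.00425275 -0.89963924 -0.43661327]] [0.509654   0.12127313 1.3695268 ]
0.1804 [ 0.23762409 -0.49598192  0.40417063] [-3.14059975e+00 -7.02838884e-05  4.46806617e-01] 0.09392402499256391 0.1
```

View pics/top0.png

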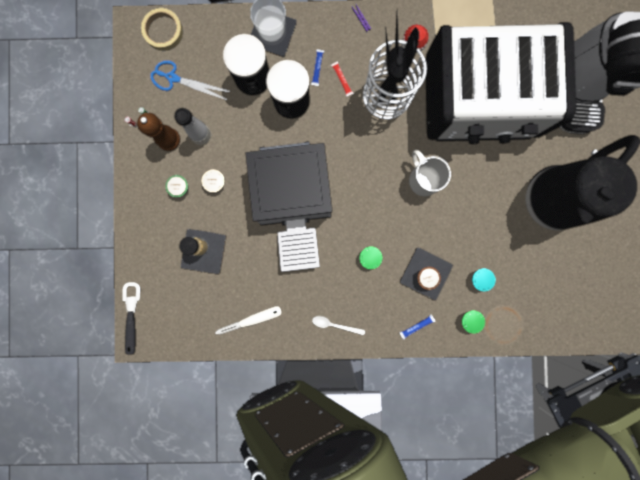

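View pics/side0.png

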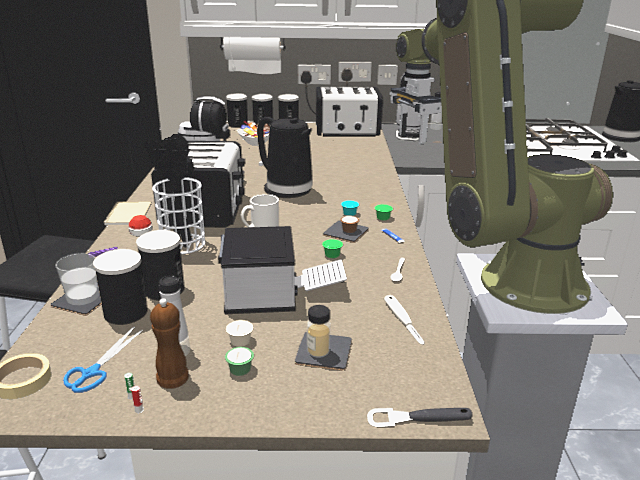

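Top picture: the jar is at (192,247) on coaster_a (203,251), and the bin is at (288,183) with its lever pad at (298,250). The capsule candidates are brown on a coaster (429,279), green (371,258) and (473,322), turquoise (484,280), and white (213,181) and green-rimmed (177,186) on bare worktop. Only (429,279) stands on a coaster, so that is the used one. I'll confirm it in an enlarged crop.

```bash
python3 - <<'E'
import cv2,numpy as np
t=cv2.imread("pics/top0.png");s=cv2.imread("pics/side0.png")
f=lambda im,u,v:cv2.resize(im[v:v+75,u:u+100],(400,300),interpolation=cv2.INTER_CUBIC)
a=np.vstack([np.hstack([f(t,385,240),f(t,160,215)]),np.hstack([f(s,300,200),f(t,250,200)])])
cv2.imwrite("pics/crop0.png",a)
E
cat > h.py <<'E'
from station import ctrl
import numpy as np
from scipy.spatial.transform import Rotation as Ro
K={};
def ray(cam,u,v,z):
    c=cam if isinstance(cam,dict) else ctrl.camera(cam)
    d=c["R"].T@np.linalg.inv(c["intrinsics"])@[u,v,1]; o=-c["R"].T@c["t"]
    return (o+d*(z-o[2])/d[2]).round(4)
def proj(c,X):
    p=c["intrinsics"]@(c["R"]@np.array(X)+c["t"]);return (p[:2]/p[2]).round(1)
def delta(gx,gy,gz,yaw=None):
    """shift (cm, tool axes) taking grasp point to g; tool down; turn about tool z"""
    o=ctrl.get_obs();R=Ro.from_euler("xyz",o["eef_rot"])
    d=R.inv().apply(np.array([gx,gy,gz+ctrl.tcp_to_grasp])-o["ee_pos"])*100
    return d.round(2), o["eef_rot"].round(3), (None if yaw is None else round(-(yaw-o["eef_rot"][2]),3))
E
```

```text
(no output)
```

View pics/crop0.png

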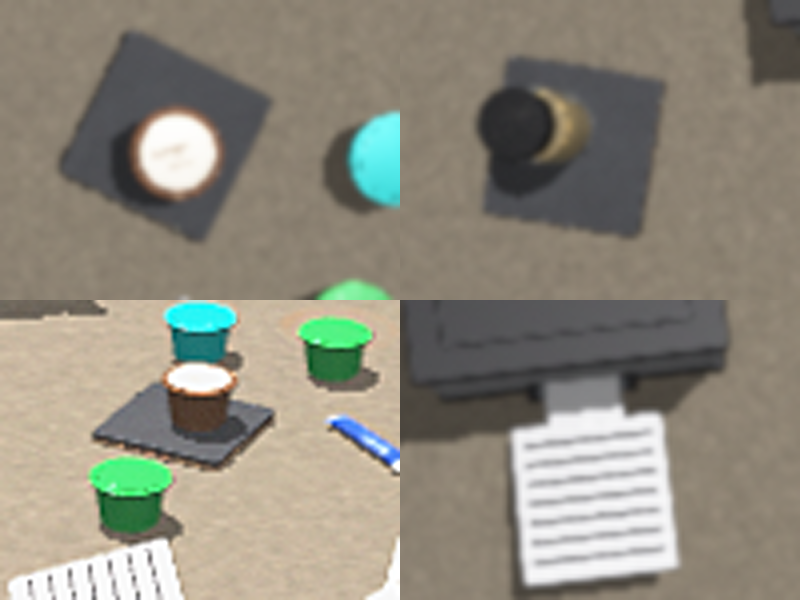

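The crop confirms it: the brown-rimmed capsule at (429.2,278.2) stands on the coaster at (426.4,273.8). The others are on bare worktop.

```bash
python3 - <<'E'
from h import *
c=ctrl.camera("top");s=ctrl.camera("side")
for n,u,v,z in [("caps",429.2,278.2,.042),("coB",426.4,273.8,.008),("jar",188.7,246,.104),("coA",203.6,251.75,.008),("pad",298.6,249.5,.041),
 ("padtop",250+587/4-100,200+119.5/4,.029),("padbot",250+601.5/4-100,200+276.5/4,.052),("lidBL",254,223,.128),("lidBR",331,214,.128),("lidTL",246,149,.128),("lidTR",327,142,.128),("mug",431,176,.097),("capw",213,181,.034),("capg",177,186,.034),("green",371,258,.034),("coAc0",187.5,229.2,.008),("coAc1",225.75,235.5,.008),("coBc0",417.5,248.2,.008),("coBc1",452.5,265,.008)]:
    print(n,ray(c,u,v,z))
print("side caps",ray(s,350.2,219.5,.042),"jarcap",ray(s,319,313,.104))
print(delta(.36,-.4,.2,0))
E
```

```text
caps [ 0.4285 -0.2743  0.042 ]
coB [ 0.4377 -0.2753  0.008 ]
jar [0.5117 0.2737 0.104 ]
coA [0.5001 0.2646 0.008 ]
pad [0.501  0.0313 0.041 ]
padtop [0.5482 0.0356 0.029 ]
padbot [0.4549 0.0274 0.052 ]
lidBL [0.5587 0.1234 0.128 ]
lidBR [ 0.5755 -0.0449  0.128 ]
lidTL [0.7215 0.1389 0.128 ]
lidTR [ 0.7335 -0.0389  0.128 ]
mug [ 0.6598 -0.2713  0.097 ]
capw [0.6683 0.2338 0.034 ]
capg [0.6579 0.3202 0.034 ]
green [ 0.4781 -0.1396  0.034 ]
coAc0 [0.5557 0.3034 0.008 ]
coAc1 [0.5388 0.2101 0.008 ]
coBc0 [ 0.5    -0.2552  0.008 ]
coBc1 [ 0.4579 -0.3388  0.008 ]
side caps [ 0.4274 -0.267   0.042 ] jarcap [0.5128 0.2889 0.104 ]
(array([15.18, -3.37,  2.39]), array([-3.141, -0.   ,  0.447]), np.float64(0.447))
```

```bash
python3 -c "
from h import *
print(delta(.512,.276,.2,.09))"
```

```text
(array([ 58.1 , -57.76,   2.44]), array([-3.141, -0.   ,  0.447]), np.float64(0.357))
```

```bash
J='python3 -m jog'; python3 -m jog '[[14.5,-14.4,0,0,0,0.1],[29,-28.9,1,0,0,0.2],[29,-28.9,1,0,0,0.2],[29,-28.9,1,0,0,0.2],[43.5,-43.3,2,0,0,0.3],[43.5,-43.3,2,0,0,0.357],[58.1,-57.8,2.4,0,0,0.357],[58.1,-57.8,2.4,0,0,0.357]]' 100 20; python3 -c "
from h import *
print(delta(.512,.276,.2,.09))"
```

```text
time_s: 1.0
ee_pos: [0.3713, -0.1172, 0.3937]
eef_rot: [3.141, -0.001, 0.089]
force: [1.5, -0.6, 0.1]
grip_width: 0.0942
grip_force: 0.0
(array([ 17.51, -37.91,   1.33]), array([ 3.141e+00, -1.000e-03,  8.900e-02]), np.float64(-0.001))
```

```bash
python3 -m jog '[[17.5,-37.9,0,0,0,0],[17.5,-37.9,0,0,0,0],[17.5,-37.9,0,0,0,0],[17.5,-37.9,0,0,0,0],[17.5,-37.9,0,0,0,0],[17.5,-37.9,0,0,0,0],[17.5,-37.9,0,0,0,0],[17.5,-37.9,0,0,0,0]]';python3 -m jog '[[0,0,0,0,0,0],[0,0,0,0,0,0]]'; python3 - <<'E'
from h import *
import cv2
print(delta(.512,.276,.2,.09))
c=ctrl.camera("side");print(proj(c,[.512,.274,.104]),proj(c,[.512,.274,.008]))
im=c["img"][200:380,220:460];cv2.imwrite("pics/s1.png",cv2.resize(im,(800,600),interpolation=cv2.INTER_CUBIC))
E
```

```text
time_s: 1.8
ee_pos: [0.506, 0.2598, 0.3934]
eef_rot: [3.142, 0.0, 0.09]
force: [0.6, -0.5, 0.0]
grip_width: 0.094
grip_force: 0.0
time_s: 2.0
ee_pos: [0.5057, 0.2581, 0.3927]
eef_rot: [3.141, 0.001, 0.091]
force: [-0.5, 0.2, 0.1]
grip_width: 0.0939
grip_force: 0.0
(array([ 0.79, -1.72,  1.23]), array([3.141e+00, 1.000e-03, 9.100e-02]), np.float64(0.001))
[319.4 308.5] [318.8 350. ]
```

View pics/s1.png

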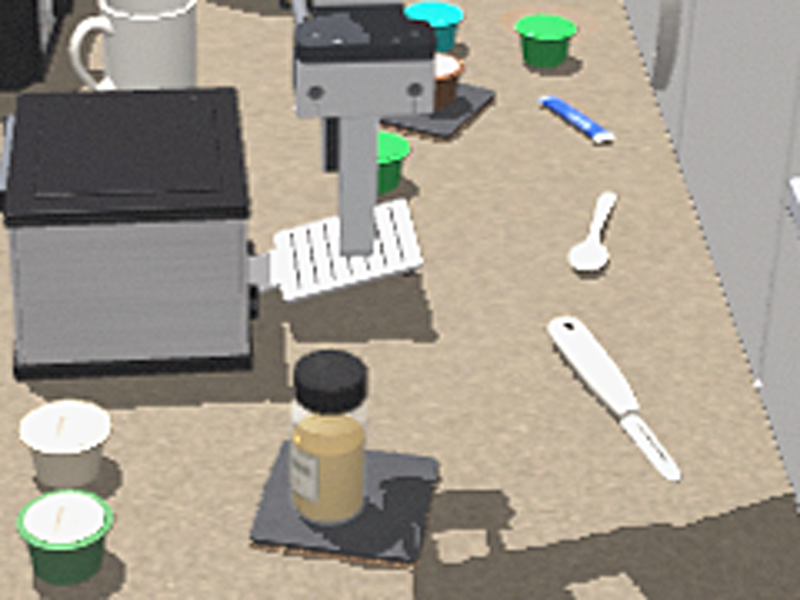

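Crop: the cap's top centre is at full-image (319.3,310.1), against a predicted 308.5, so the jar is at about (.512,.277). Nothing is near the fingers, so I'll descend and grip.

```bash
python3 -m jog '[[0.8,-1.8,1,0,0,0],[0.8,-1.8,5,0,0,0],[0.8,-1.8,9,0,0,0],[0.8,-1.8,12.4,0,0,0],[0.8,-1.8,12.4,0,0,0],[0.8,-1.8,12.4,0,0,0],[0.8,-1.8,12.4,0,0,0]]';python3 -m jog '[[0,0,0,0,0,0],[0,0,0,0,0,0],[0,0,0,0,0,0],[0,0,0,0,0,0],[0,0,0,0,0,0],[0,0,0,0,0,0],[0,0,0,0,0,0],[0,0,0,0,0,0]]' 20 25
```

```text
time_s: 2.75
ee_pos: [0.5126, 0.2758, 0.2721]
eef_rot: [-3.14, -0.003, 0.089]
force: [-0.5, 0.7, 0.9]
grip_width: 0.094
grip_force: 0.0
time_s: 3.55
ee_pos: [0.5121, 0.2762, 0.2696]
eef_rot: [3.142, 0.0, 0.09]
force: [-0.8, -1.0, 0.1]
grip_width: 0.0422
grip_force: 24.9
```

```bash
python3 -m jog '[[0,0,-2,0,0,0],[0,0,-5,0,0,0],[0,0,-8,0,0,0],[0,0,-8,0,0,0],[0,0,-8,0,0,0]]'; python3 -c "
from h import *
print(delta(.497,.031,.17,.09))"
```

```text
time_s: 4.05
ee_pos: [0.512, 0.2761, 0.3489]
eef_rot: [3.142, 0.0, 0.09]
force: [-0.3, -0.4, -4.9]
grip_width: 0.042
grip_force: 24.9
(array([-3.69, 24.28, -0.15]), array([3.142, 0.   , 0.09 ]), np.float64(-0.0))
```

```bash
python3 -m jog '[[-0.5,3.5,0,0,0,0],[-1.1,7.5,0,0,0,0],[-1.8,12,0,0,0,0],[-2.5,16.5,0,0,0,0],[-3.2,21,0,0,0,0],[-3.7,24.3,0,0,0,0],[-3.7,24.3,0,0,0,0],[-3.7,24.3,0,0,0,0]]';python3 -m jog '[[0,0,0,0,0,0],[0,0,0,0,0,0]]'; python3 - <<'E'
from h import *
import cv2
print(delta(.497,.031,.024+.0812,.09))
c=ctrl.camera("side");s=cv2.resize(c["img"][200:350,220:420],(800,600),interpolation=cv2.INTER_CUBIC);cv2.imwrite("pics/s2.png",s)
print(proj(c,[.497,.031,.024]),proj(c,[.501,.0313,.041]))
E
```

```text
time_s: 4.85
ee_pos: [0.4969, 0.0305, 0.3482]
eef_rot: [-3.141, 0.002, 0.088]
force: [0.8, -0.4, -2.7]
grip_width: 0.042
grip_force: 25.0
time_s: 5.05
ee_pos: [0.4971, 0.0318, 0.349]
eef_rot: [-3.141, 0.001, 0.091]
force: [0.0, -0.3, -3.0]
grip_width: 0.0419
grip_force: 25.0
(array([-0.01,  0.08,  6.34]), array([-3.141e+00,  1.000e-03,  9.100e-02]), np.float64(0.001))
[325.8 279.5] [324.2 273.2]
```

View pics/s2.png

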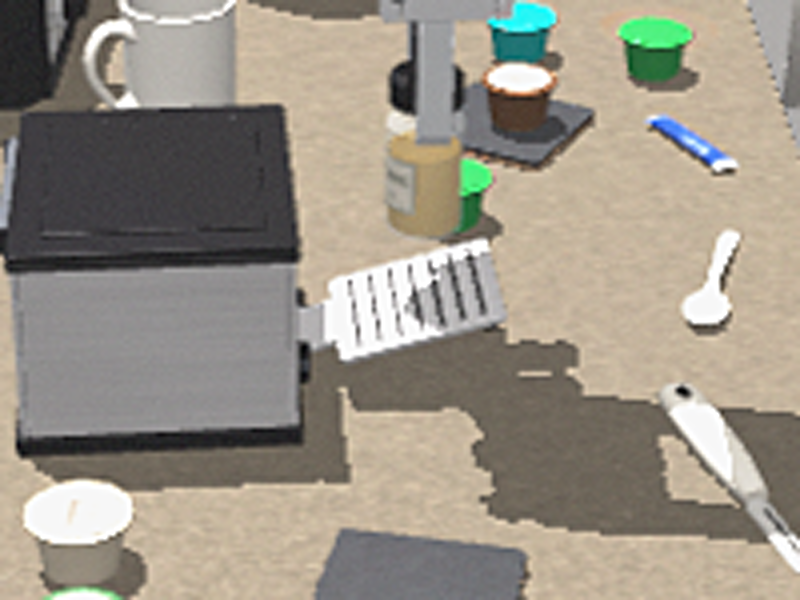

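The jar hangs upright above the pad centre (crop (416,301)). I'll lower it slowly.

```bash
python3 -m jog '[[0,0,2,0,0,0],[0,0,3.2,0,0,0],[0,0,4,0,0,0],[0,0,4.6,0,0,0],[0,0,5.2,0,0,0],[0,0,5.7,0,0,0],[0,0,6.0,0,0,0],[0,0,6.2,0,0,0]]';python3 -m jog '[[0,0,0,0,0,0],[0,0,0,0,0,0],[0,0,0,0,0,0]]'; python3 - <<'E'
from h import *
import cv2
c=ctrl.camera("side");s=cv2.resize(c["img"][150:300,220:420],(800,600),interpolation=cv2.INTER_CUBIC);cv2.imwrite("pics/s3.png",s)
E
```

```text
time_s: 5.9
ee_pos: [0.4971, 0.0308, 0.2874]
eef_rot: [-3.142, 0.0, 0.09]
force: [-0.6, 0.2, -2.0]
grip_width: 0.042
grip_force: 25.0
time_s: 6.2
ee_pos: [0.4971, 0.0308, 0.2878]
eef_rot: [3.142, -0.0, 0.09]
force: [-0.4, -0.1, -2.8]
grip_width: 0.042
grip_force: 25.0
```

View pics/s3.png

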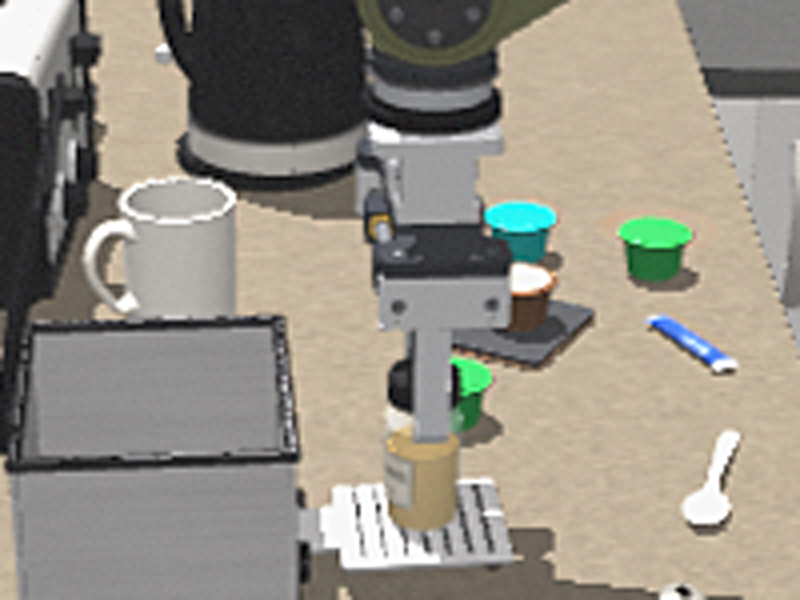

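The lid is up and the lever is nearly level, with the jar central on the pad. Lowering the last 2 mm.

```bash
python3 -m jog '[[0,0,0.1,0,0,0],[0,0,0.2,0,0,0],[0,0,0.2,0,0,0],[0,0,0.2,0,0,0]]'
```

```text
time_s: 6.65
ee_pos: [0.4971, 0.0309, 0.2859]
eef_rot: [3.142, -0.001, 0.09]
force: [-0.8, 0.3, 3.7]
grip_width: 0.0418
grip_force: 25.0
```

```bash
python3 -m jog '[[0,0,0,0,0,0],[0,0,0,0,0,0],[0,0,0,0,0,0],[0,0,0,0,0,0],[0,0,0,0,0,0]]' 100; python3 -m jog '[[0,0,-2,0,0,0],[0,0,-5,0,0,0],[0,0,-9,0,0,0],[0,0,-12,0,0,0],[0,0,-12,0,0,0],[0,0,-12,0,0,0]]'; python3 - <<'E'
from h import *
import cv2
print(delta(.429,-.273,.2,.09))
c=ctrl.camera("side");t=ctrl.camera("top")
f=lambda im,u,v:cv2.resize(im[v:v+225,u:u+150],(400,600),interpolation=cv2.INTER_CUBIC)
cv2.imwrite("pics/s4.png",np.hstack([f(c["img"],220,130),f(t["img"],230,90)]))
E
```

```text
time_s: 7.15
ee_pos: [0.4971, 0.0308, 0.2855]
eef_rot: [-3.142, 0.0, 0.09]
force: [-0.0, -0.4, -0.1]
grip_width: 0.0788
grip_force: 0.0
time_s: 7.75
ee_pos: [0.4969, 0.0308, 0.4055]
eef_rot: [3.142, -0.001, 0.09]
force: [0.2, -0.5, -0.5]
grip_width: 0.0939
grip_force: 0.0
(array([-9.49, 29.65,  2.51]), array([ 3.142e+00, -1.000e-03,  9.000e-02]), np.float64(-0.0))
```

View pics/s4.png

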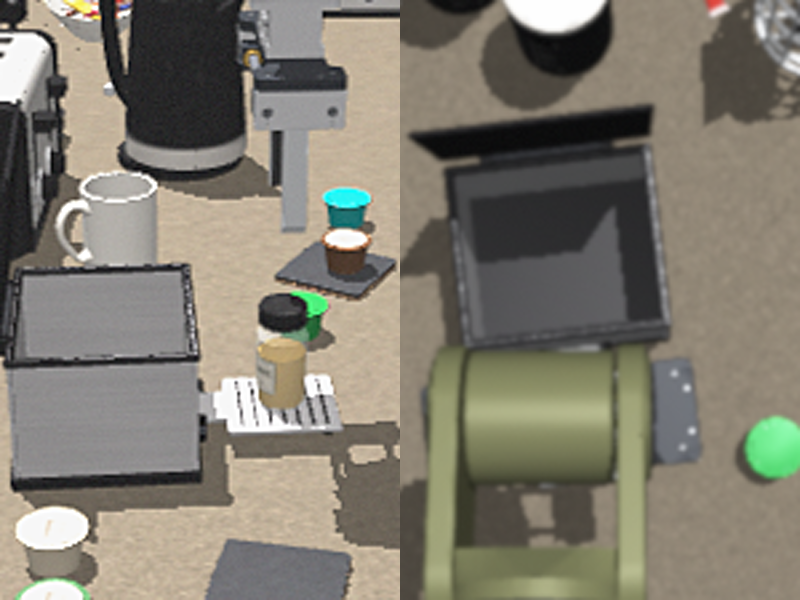

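The jar stands upright on the lever and the lid is fully up. The mouth centre in the top view is at about (289.6,183). Now the capsule.

```bash
python3 -m jog '[[-1.3,4,0,0,0,0],[-2.8,8.7,0,0,0,0],[-4.3,13.4,0,0,0,0],[-5.8,18.1,1,0,0,0],[-7.3,22.8,1.5,0,0,0],[-8.8,27.5,2,0,0,0],[-9.5,29.6,2.5,0,0,0],[-9.5,29.6,2.5,0,0,0]]'; python3 -m jog '[[0,0,0,0,0,0],[0,0,0,0,0,0]]'; python3 - <<'E'
from h import *
import cv2
print(delta(.4285,-.272,.034,.09))
t=ctrl.camera("top");print(ray(t,289.6,183,.12))
E
```

```text
time_s: 8.65
ee_pos: [0.4281, -0.2747, 0.3785]
eef_rot: [-3.139, 0.003, 0.086]
force: [0.2, 1.4, -0.7]
grip_width: 0.0941
grip_force: 0.0
time_s: 8.85
ee_pos: [0.4293, -0.2715, 0.3803]
eef_rot: [-3.141, 0.0, 0.091]
force: [0.3, 0.6, 0.4]
grip_width: 0.0941
grip_force: 0.0
(array([-0.08,  0.05, 16.59]), array([-3.141,  0.   ,  0.091]), np.float64(0.001))
[0.6462 0.0449 0.12  ]
```

```bash
python3 -m jog '[[-0.1,0,4,0,0,0],[-0.1,0,8,0,0,0],[-0.1,0,12,0,0,0],[-0.1,0,15,0,0,0],[-0.1,0,16.5,0,0,0],[-0.1,0,16.5,0,0,0],[-0.1,0,16.5,0,0,0]]'; python3 -m jog '[[0,0,0,0,0,0],[0,0,0,0,0,0],[0,0,0,0,0,0],[0,0,0,0,0,0],[0,0,0,0,0,0],[0,0,0,0,0,0],[0,0,0,0,0,0],[0,0,0,0,0,0]]' 35 8;python3 -m jog '[[0,0,-3,0,0,0],[0,0,-7,0,0,0],[0,0,-11,0,0,0],[0,0,-15,0,0,0],[0,0,-18,0,0,0],[0,0,-18,0,0,0],[0,0,-18,0,0,0]]';python3 - <<'E'
from h import *
import cv2
print(delta(.633,.043,.22,.09))
c=ctrl.camera("side");cv2.imwrite("pics/s5.png",c["img"][50:350,200:500])
E
```

```text
time_s: 9.6
ee_pos: [0.4285, -0.2721, 0.2163]
eef_rot: [3.141, -0.0, 0.091]
force: [-0.2, 0.4, 1.4]
grip_width: 0.0942
grip_force: 0.0
time_s: 10.4
ee_pos: [0.428, -0.2726, 0.2156]
eef_rot: [3.142, -0.0, 0.09]
force: [0.8, 0.2, 1.5]
grip_width: 0.052
grip_force: 8.0
time_s: 11.1
ee_pos: [0.4279, -0.2725, 0.3954]
eef_rot: [3.141, -0.0, 0.09]
force: [0.3, -0.1, -0.9]
grip_width: 0.0523
grip_force: 8.0
(array([ 23.26, -29.58,  -0.5 ]), array([ 3.141, -0.   ,  0.09 ]), np.float64(-0.0))
```

View pics/s5.png

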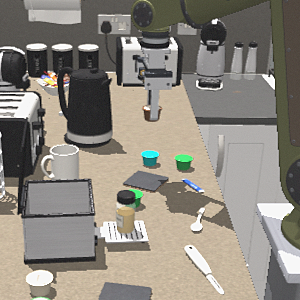

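The capsule is held between the fingers. I'll carry it over the mouth.

```bash
python3 -m jog '[[2.5,-3.1,-0.5,0,0,0],[5.3,-6.9,-0.5,0,0,0],[8.3,-10.8,-0.5,0,0,0],[11.3,-14.7,-0.5,0,0,0],[14.3,-18.6,-0.5,0,0,0],[17.3,-22.5,-0.5,0,0,0],[20.3,-26.4,-0.5,0,0,0],[22.8,-29.6,-0.5,0,0,0]]';python3 -m jog '[[0,0,0,0,0,0],[0,0,0,0,0,0],[0,0,0,0,0,0]]';python3 - <<'E'
from h import *
print(delta(.628,.043,.12,.09))
E
```

```text
time_s: 11.95
ee_pos: [0.6295, 0.0451, 0.3985]
eef_rot: [-3.141, 0.003, 0.091]
force: [0.6, -0.9, -0.2]
grip_width: 0.0522
grip_force: 8.0
time_s: 12.25
ee_pos: [0.6283, 0.0418, 0.3996]
eef_rot: [3.142, 0.002, 0.089]
force: [-0.2, 0.0, 0.4]
grip_width: 0.0519
grip_force: 8.0
(array([ 0.  , -0.13,  9.92]), array([3.142e+00, 2.000e-03, 8.900e-02]), np.float64(-0.001))
```

```bash
python3 -m jog '[[0,-0.1,3,0,0,0],[0,-0.1,6,0,0,0],[0,-0.1,8.5,0,0,0],[0,-0.1,10,0,0,0],[0,-0.1,10,0,0,0],[0,-0.1,10,0,0,0]]';python3 -m jog '[[0,0,0,0,0,0],[0,0,0,0,0,0],[0,0,0,0,0,0],[0,0,0,0,0,0],[0,0,0,0,0,0],[0,0,0,0,0,0]]' 100;python3 -m jog '[[0,0,-3,0,0,0],[0,0,-7,0,0,0],[0,0,-10,0,0,0],[0,0,-10,0,0,0],[0,0,-10,0,0,0]]'
python3 -c "
from h import *
print(delta(.497,.031,.22,.09))"
```

```text
time_s: 12.85
ee_pos: [0.6286, 0.0432, 0.3017]
eef_rot: [3.142, -0.001, 0.089]
force: [0.9, -0.1, -1.0]
grip_width: 0.0523
grip_force: 8.0
time_s: 13.45
ee_pos: [0.6284, 0.0437, 0.3006]
eef_rot: [-3.142, -0.0, 0.09]
force: [-0.6, -1.0, -0.5]
grip_width: 0.0934
grip_force: 0.0
time_s: 13.95
ee_pos: [0.6283, 0.0437, 0.4005]
eef_rot: [3.142, -0.0, 0.09]
force: [-0.5, -0.6, -1.3]
grip_width: 0.094
grip_force: 0.0
(array([-1.319e+01,  9.000e-02,  1.000e-02]), array([ 3.142, -0.   ,  0.09 ]), np.float64(-0.0))
```

```bash
python3 -m jog '[[-4,0,0,0,0,0],[-8,0.1,0,0,0,0],[-11.5,0.1,0,0,0,0],[-13.2,0.1,0,0,0,0],[-13.2,0.1,0,0,0,0],[-13.2,0.1,0,0,0,0]]';python3 -m jog '[[0,0,0,0,0,0]]'
python3 - <<'E'
from h import *
import cv2
print(delta(.497,.031,.1055,.09))
c=ctrl.camera("side");t=ctrl.camera("top")
f=lambda im,u,v:cv2.resize(im[v:v+225,u:u+150],(400,600),interpolation=cv2.INTER_CUBIC)
cv2.imwrite("pics/s6.png",np.hstack([f(c["img"],220,130),f(t["img"],230,90)]))
E
```

```text
time_s: 14.55
ee_pos: [0.4974, 0.0309, 0.4]
eef_rot: [-3.142, 0.001, 0.09]
force: [1.0, 0.5, 0.6]
grip_width: 0.0939
grip_force: 0.0
time_s: 14.65
ee_pos: [0.4978, 0.0309, 0.3999]
eef_rot: [-3.141, 0.001, 0.09]
force: [-0.2, -0.1, 0.6]
grip_width: 0.0938
grip_force: 0.0
(array([-0.07, -0.02, 11.4 ]), array([-3.141e+00,  1.000e-03,  9.000e-02]), np.float64(-0.0))
```

View pics/s6.png

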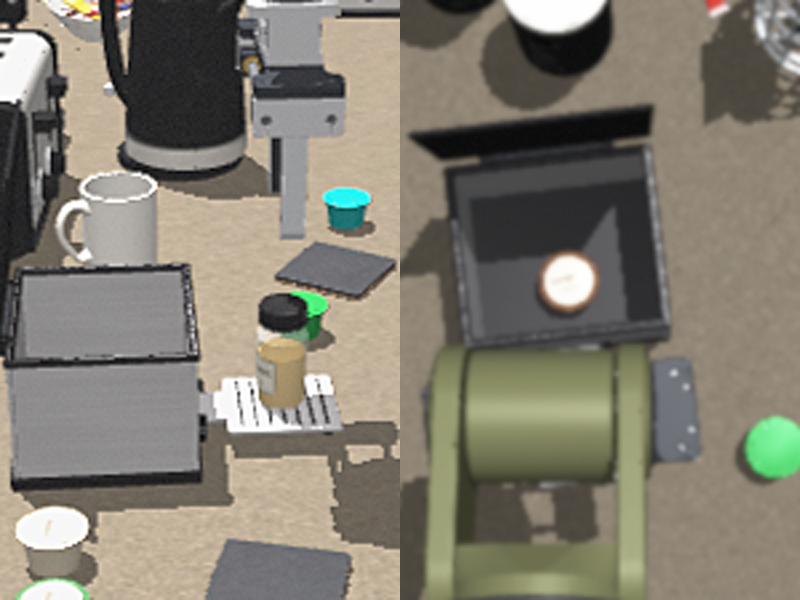

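The capsule lies in the bin (crop (568,282)). Now I'll take the jar off.

```bash
python3 -m jog '[[0,0,4,0,0,0],[0,0,8,0,0,0],[0,0,10.5,0,0,0],[0,0,11.4,0,0,0],[0,0,11.4,0,0,0],[0,0,11.4,0,0,0]]';python3 -m jog '[[0,0,0,0,0,0],[0,0,0,0,0,0],[0,0,0,0,0,0],[0,0,0,0,0,0],[0,0,0,0,0,0],[0,0,0,0,0,0],[0,0,0,0,0,0],[0,0,0,0,0,0]]' 20 25;python3 -m jog '[[0,0,-0.7,0,0,0],[0,0,-1.5,0,0,0],[0,0,-3,0,0,0],[0,0,-5,0,0,0],[0,0,-7,0,0,0],[0,0,-7,0,0,0],[0,0,-7,0,0,0]]'
python3 -c "
from h import *
print(delta(.503,.268,.18,.09))"
```

```text
time_s: 15.35
ee_pos: [0.4976, 0.0309, 0.2877]
eef_rot: [3.141, -0.001, 0.09]
force: [-0.1, 0.6, -0.5]
grip_width: 0.0936
grip_force: 0.0
time_s: 16.15
ee_pos: [0.4971, 0.0308, 0.2867]
eef_rot: [3.142, -0.0, 0.09]
force: [0.2, -0.7, 1.0]
grip_width: 0.0419
grip_force: 25.0
time_s: 16.85
ee_pos: [0.4969, 0.0308, 0.3564]
eef_rot: [-3.142, -0.0, 0.09]
force: [-0.8, -0.2, -2.9]
grip_width: 0.0418
grip_force: 25.0
(array([  2.74, -23.57,  -0.4 ]), array([-3.142, -0.   ,  0.09 ]), np.float64(-0.0))
```

```bash
python3 -m jog '[[0.3,-3,0,0,0,0],[0.8,-7,0,0,0,0],[1.3,-11.5,0,0,0,0],[1.8,-16,0,0,0,0],[2.3,-20.5,0,0,0,0],[2.6,-23.6,0,0,0,0],[2.6,-23.6,0,0,0,0],[2.6,-23.6,0,0,0,0]]';python3 -m jog '[[0,0,0,0,0,0],[0,0,2,0,0,0],[0,0,4.5,0,0,0],[0,0,6.5,0,0,0],[0,0,7.6,0,0,0],[0,0,8.2,0,0,0],[0,0,8.4,0,0,0],[0,0,8.4,0,0,0]]';python3 -m jog '[[0,0,0,0,0,0],[0,0,0,0,0,0]]'
```

```text
time_s: 17.65
ee_pos: [0.5015, 0.2685, 0.3551]
eef_rot: [3.141, 0.002, 0.091]
force: [0.8, -0.5, -3.2]
grip_width: 0.0415
grip_force: 25.0
time_s: 18.45
ee_pos: [0.502, 0.2681, 0.2731]
eef_rot: [-3.141, -0.001, 0.089]
force: [0.9, 0.4, -2.2]
grip_width: 0.0415
grip_force: 25.0
time_s: 18.65
ee_pos: [0.5019, 0.2683, 0.2732]
eef_rot: [-3.141, -0.001, 0.09]
force: [-0.1, 0.2, -2.6]
grip_width: 0.0417
grip_force: 25.0
```

```bash
python3 -m jog '[[0,0,0.15,0,0,0],[0,0,0.25,0,0,0],[0,0,0.25,0,0,0],[0,0,0.25,0,0,0]]'
```

```text
time_s: 19.05
ee_pos: [0.5019, 0.2683, 0.2705]
eef_rot: [-3.141, -0.001, 0.09]
force: [-1.1, -0.1, 4.1]
grip_width: 0.0422
grip_force: 25.0
```

Contact. Release and retreat, giving the lid time to close.

```bash
python3 -m jog '[[0,0,0,0,0,0],[0,0,0,0,0,0],[0,0,0,0,0,0],[0,0,0,0,0,0],[0,0,0,0,0,0],[0,0,0,0,0,0]]' 100;python3 -m jog '[[0,0,-3,0,0,0],[0,0,-7,0,0,0],[0,0,-12,0,0,0],[0,0,-15,0,0,0],[0,0,-15,0,0,0],[-10,0,-15,0,0,0],[-10,0,-15,0,0,0],[-10,0,-15,0,0,0]]';python3 -m jog '[[0,0,0,0,0,0],[0,0,0,0,0,0],[0,0,0,0,0,0],[0,0,0,0,0,0],[0,0,0,0,0,0],[0,0,0,0,0,0]]'
python3 - <<'E'
from h import *
import cv2
c=ctrl.camera("side");t=ctrl.camera("top")
f=lambda im,u,v:cv2.resize(im[v:v+225,u:u+150],(400,600),interpolation=cv2.INTER_CUBIC)
cv2.imwrite("pics/s7.png",np.hstack([f(c["img"],220,180),f(t["img"],170,100)]))
E
```

```text
time_s: 19.65
ee_pos: [0.5018, 0.2682, 0.27]
eef_rot: [-3.142, 0.0, 0.09]
force: [-0.1, 0.4, 0.2]
grip_width: 0.0865
grip_force: 0.0
time_s: 20.45
ee_pos: [0.3983, 0.2588, 0.4188]
eef_rot: [3.141, 0.003, 0.091]
force: [0.1, 0.2, 0.5]
grip_width: 0.0938
grip_force: 0.0
time_s: 21.05
ee_pos: [0.4024, 0.2593, 0.4199]
eef_rot: [3.141, 0.0, 0.09]
force: [-0.3, 0.2, -0.2]
grip_width: 0.0938
grip_force: 0.0
```

View pics/s7.png

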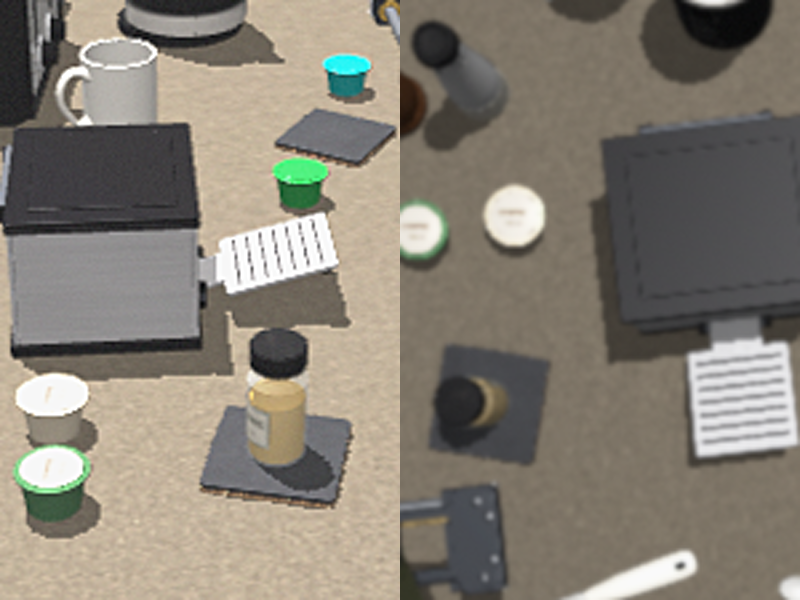

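The lid is closed, the jar stands upright in the middle of its coaster, and the arm is clear of everything.

```bash
python3 -c "
from station import ctrl
print(ctrl.hand_in())"
```

```text
the job is handed in; nothing more can be done
None
```

The used capsule is in the closed bin and the spice jar is back upright on its own coaster. The mug and the other capsules were not touched, and the job was handed in at about 21 s of the 72 s allowed.

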